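# Click the tub counter on to its red tooth

### The job

With a fingertip, flick the edge of the blue tub-counter wheel anticlockwise (seen from above) until its red tooth has clicked in facing the yellow pointer, and never let the red tooth run on past the pointer into the next click. Let the wheel come to rest one click short first, then give it the last click on its own. Only push the wheel: do not pull it up off its spindle, and leave the peach, the steel beaker and the brush where they are.

Things in the scene. Friction and masses are not known exactly. Their poses are not given: they have to be found in the camera images.
- counter: Tub counter fixed to the table: white base 160 (x) x 150 (y) x 12 mm, on it a grey drum of radius 64 mm (top 36 mm above the table), above that the level blue star wheel. Origin: on the table under the wheel's upright axis; z up, +x towards the yellow pointer, which is on the side away from the robot (yaw within 0.5 rad). Out to 130 mm from the axis only the pointer stands beside the wheel.
- wheel (a joint): Turn in rad, anticlockwise from above positive; 0 = red tooth at pointer. Rests only in clicks, every 0.785 rad (8 a turn); starts at -1.57, -2.36 or -3.14. A sprung roller holds each click: about 3 N at a tooth's end moves it; past half way (0.39) it snaps on to the next click, let go earlier it falls back. Stops at -4.15 and 3.3: the red tooth gets to the pointer anticlockwise only.
- wheel_centre (a point): On the wheel's axis, level with the teeth's tops, 70 mm above the table; x along the red tooth. Hub disc: radius 42 mm, 46 to 66 mm above the table. 8 straight radial teeth, one per 45 degrees, end at radius 70 mm, 13 mm wide, 46 to 70 mm above the table; 7 blue, 1 red. Gaps open above and outside, 34 mm wide at radius 60 mm. Fixed steel spindle in the centre: radius 12 mm, top at 76 mm.
- red_tooth (a point): Top of the outer end of the red tooth, 70 mm from the wheel's axis and 70 mm above the table. Any tooth may be pushed, not only this one.
- pointer (a point): Tip of the fixed yellow pointer, 79 mm from the wheel's axis along the counter's +x, 62 mm above the table. It is an upright post 12 mm wide, 88 to 102 mm from the axis, top 62 mm above the table; it blocks a finger sweeping round outside the teeth there.
- wheel_lift (a joint): How far the wheel has been pulled up its spindle (m), 0 = seated. The wheel and its hub weigh 0.2 kg and are held down by a spring of 3 N that stiffens by 0.3 N per mm; it must stay seated.
- peach: Loose peach, 72 mm wide, 63 mm high without stem and leaf, 0.15 kg. Origin: centre of its underside. Bystander, about 0.22 m from the wheel's axis, as are the next two; they stand to either side of the counter and beyond it.
- beaker: Loose steel beaker, 68 mm across the rim, 85 mm high. Origin: centre of its underside. Bystander.
- brush: Loose blue-handled brush, 140 mm long, lying on the table along its own x. Origin: on the table under its middle. Bystander.

How it is judged:
By the outcome, as a careful person would: the job done as asked, in the order asked, and still so for the second after the job is handed in, with the robot touching nothing.
It also fails if it takes over 72 s, if anything falls off the work surface, if the arm or the gripper's body presses on something with over 40 N, if the wrist force passes 120 N, or if a joint passes its speed limit or range.

### The arm

A 7-joint arm with a two-finger parallel gripper is mounted at the origin on the work surface. World frame = base frame: x ahead of the robot, y to its left, z up, the work surface at z = 0. Lengths are in mm, angles in rad, forces in N, time in s.
With the tool pointing down it reaches from about 425 to 875 mm from the base axis. Payload 9.9 kg.
Tool frame: the origin (TCP) lies at the very end of the fingers, on their centre line; the grasp point (between the pads) lies 19 mm behind it; z points along the fingers, y is the direction in which the jaws open and shut (so a half turn about z gives the same grasp; the last joint's range is limited). The gripper opens to 85 mm and grips with 20 to 120 N. Pads are 22 mm wide; open, the fingers measure 114 mm over their backs; the gripper's body (76 mm by 85 mm) begins 54 mm behind the grasp point. The pads swing forward as they close: fully open they stand 13 mm farther back than shut.
Start: joints at [-1.416, 0.576, 0.025, 1.437, -0.015, 1.129, -0.057], TCP at [159.655, 655.85, 231.289] pointing down, gripper open.
Joint ranges: [-2.76, 2.76], [-0.34, 2.15], [-1.52, 1.57], [0.19, 2.46], [-1.09, 4.23], [0.17, 1.99], [-2.82, 2.82]. Speed limits (rad/s): [2.22, 2.22, 3.01, 3.01, 3.14, 3.14, 3.14].

### API

Orientations are given as a unit quaternion [x, y, z, w].
In Python, from workcell import manip gives the robot as it stands. The module is installed in compiled form; this text tells all that it offers.
- The arm moves only by the tool step_arm, never from a script. Its argument "plan" is a list of rows, each an object with "linear": the shift along the world's x, y, z in m, a list of three; "twist": the turn about the world's z in rad; "hand": the finger opening in m, from 0 to 0.0854. A call has exactly 10 rows; each row shifts and turns the pose as measured when the row begins; what a row does not reach is not made up. A row lasts 1/12 s, in which the tool goes at most 41.7 mm and 7.16 degrees, less where a joint would pass 70% of its speed; a pose out of reach is approached as far as the arm can. A call is refused whole if a number of a shift passes 0.0417 or a number of a turn 0.125, either way. A call with a gripper value outside its range is refused whole. The fingers move at their own pace and stop on an object; "newtons" is the grip in N (left out, the last holds). Time passes only in rows, so rows that do not move let the fingers close, or fill a call up. It gives the time, the measured TCP pose, the force and the opening at its end, in the units of the state.
- manip.read_state(): the state, without advancing time (a new reading comes with each control period).
- manip.snapshot(name): name is "scene" or "top" or "wrist"; returns the picture (400x640x3 uint8, red, green, blue); there is no depth.
- manip.camera_info(name): a dict with "camera_matrix" (3x3 intrinsics, pixels), "view" (4x4, takes a point from world to camera coordinates); the wrist camera has in their place "tool_from_camera" (4x4, takes a point from camera to tool coordinates, whose origin is the TCP and whose axes are the flange's). Camera axes: x right, y down, z forward; pixel columns grow to the right and rows downward; lengths in mm; the calibration is good to about 2 mm. A picture is of the moment at which its call begins: read the wrist's pose just before it. camera_info takes no time and is no camera call.
- manip.hand_in(): hands the job in, once; it reports no verdict.
Trained networks look in the newest picture that a camera, given by its name, has taken for a name from the list of things; names that differ only in an ending like _2 or _b are one class to them, and where a whole thing is asked for, a point or a joint stands for the part that bears it (a point fixed in the world has none). Each returns a list of dicts, best first, with "conf" (0 to 1); they miss things now and then, are a little off and sometimes report something else, mostly with a low value. They report only what shows in the picture. A call takes as long as a camera call.
- manip.boxes_of(camera, label): "location" ([x, y, z] in mm, in world coordinates, good to about 4 mm: the middle of the surface that is visible of it).
The state is a dict: "clock": time; "joints": joint angles; "dq": joint speeds; "joint_efforts": joint torques, N m; "tcp_pos": TCP position; "ee_rot": TCP orientation; "contact_force": force on the tool from outside, world axes, zero at the start; "torque": the same for the moment, N m; "width": finger opening in mm.
Only numpy, scipy, OpenCV 4.12 (cv2) and the standard library are available. Lean on these libraries where they do the work, as an engineer would, in place of code of your own. Each camera call takes 0.05 s, during which the arm holds its last target.

## Working session

There is one attempt and no reset: what is moved stays moved. The work goes in short steps, Python scripts to look and compute and a tool call to move; the robot and the scene stay as the last step left them, time stands still between calls to the robot, and variables do not carry over. Pictures are saved under pics/ and viewed, and the job is handed in when it is done.

Besides the shell and the picture viewer there is one more tool, called after "Request:" by a JSON object that holds its "name" and its "arguments", one argument or row to a line. step_arm: Moves the arm, as the interface text tells. Its arguments: {"type":"object","properties":{"plan":{"type":"array","items":{"type":"object","properties":{"linear":{"type":"array","items":{"type":"number"}},"twist":{"type":"number"},"hand":{"type":"number"}}}},"newtons":{"type":"number"}},"required":["plan"]}

```bash
mkdir -p pics
python3 - <<'E'
from workcell import manip
import cv2
s=manip.read_state(); print({k:s[k] for k in('clock','tcp_pos','ee_rot','contact_force','width')})
for c in('scene','top'):
    im=manip.snapshot(c); cv2.imwrite(f'pics/{c}0.png',cv2.cvtColor(im,cv2.COLOR_RGB2BGR))
    for l in('counter','wheel','wheel_centre','red_tooth','pointer','peach','beaker','brush'):
        if c=='scene' and l not in('counter','wheel','red_tooth','pointer'):continue
        print(c,l,[(b['conf'],b['location']) for b in manip.boxes_of(c,l)][:2])
    print(manip.camera_info(c))
print(manip.read_state()['clock'])
E
```

```text
{'clock': 0.0, 'tcp_pos': array([159.54744784, 655.39167505, 230.46503371]), 'ee_rot': array([ 1.19082834e-01,  9.92883970e-01, -8.35806090e-04, -4.43188686e-05]), 'contact_force': array([ 0.56196446, -0.02823975, -0.91463192]), 'width': 85.63728784679887}
scene counter [(0.87, [544.9, 21.2, 33.0])]
scene wheel [(0.91, [522.3, 14.6, 67.0])]
scene red_tooth [(0.63, [525.2, 13.9, 67.2])]
scene pointer [(0.56, [544.3, 22.2, 33.6])]
{'camera_matrix': array([[437.25977263,   0.        , 320.85651449],
       [  0.        , 437.25977263, 192.26976967],
       [  0.        ,   0.        ,   1.        ]]), 'view': array([[-4.83889656e-01,  8.75073080e-01,  9.89472783e-03,
         2.72600647e+02],
       [ 6.83663406e-01,  3.85055696e-01, -6.19948754e-01,
        -4.06639355e+02],
       [-5.46310487e-01, -2.93222126e-01, -7.84579911e-01,
         1.52951737e+03],
       [ 0.00000000e+00,  0.00000000e+00,  0.00000000e+00,
         1.00000000e+00]])}
top counter [(0.74, [513.1, 8.8, 34.7])]
top wheel [(0.66, [511.3, 8.7, 63.4]), (0.23, [512.2, 12.8, 36.4])]
top wheel_centre [(0.72, [506.9, 12.9, 65.1])]
top red_tooth [(0.73, [510.5, 10.0, 66.0])]
top pointer [(0.67, [514.1, 12.8, 34.5])]
top peach [(0.78, [520.6, -204.6, 60.5])]
top beaker [(0.69, [743.3, -6.2, 41.3])]
top brush [(0.67, [589.8, 210.8, 16.4])]
{'camera_matrix': array([[444.84497012,   0.        , 315.65181288],
       [  0.        , 444.84497012, 200.34840029],
       [  0.        ,   0.        ,   1.        ]]), 'view': array([[ 4.64170466e-03, -9.99943649e-01,  9.54748010e-03,
         2.65145864e+01],
       [-9.91832543e-01, -5.82060434e-03, -1.27413997e-01,
         6.05160106e+02],
       [ 1.27462389e-01, -8.87808333e-03, -9.91803670e-01,
         1.07461275e+03],
       [ 0.00000000e+00,  0.00000000e+00,  0.00000000e+00,
         1.00000000e+00]])}
0.7
```

Run:
```python
import cv2
im=cv2.imread('pics/top0.png'); c=im[150:330,230:410]; cv2.imwrite('pics/top0z.png',cv2.resize(c,(600,600),interpolation=cv2.INTER_CUBIC))
```

```text
(no output)
```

View pics/top0.png

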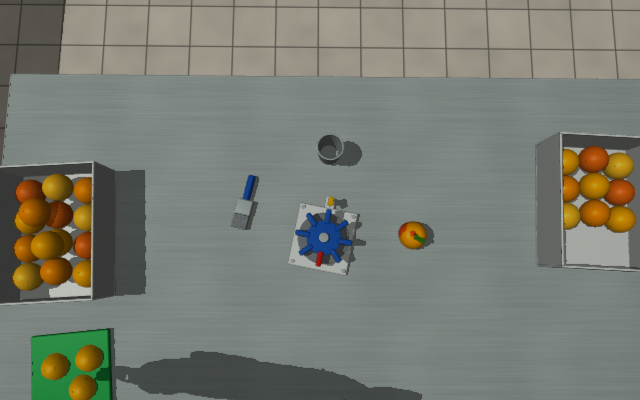

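View pics/top0z.png

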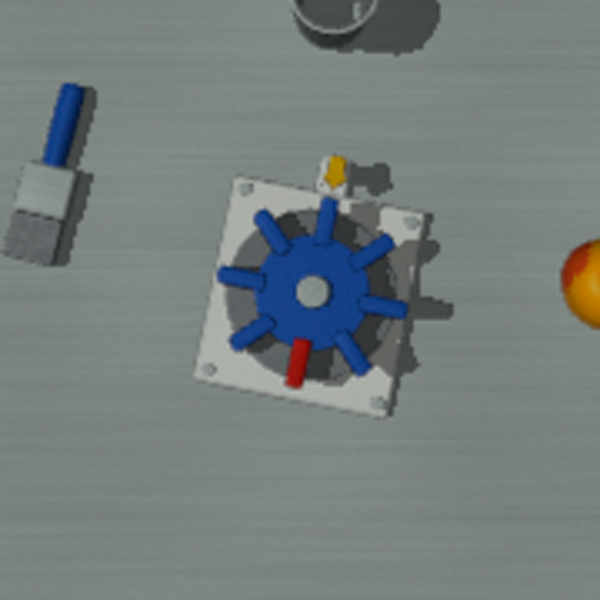

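View pics/scene0.png

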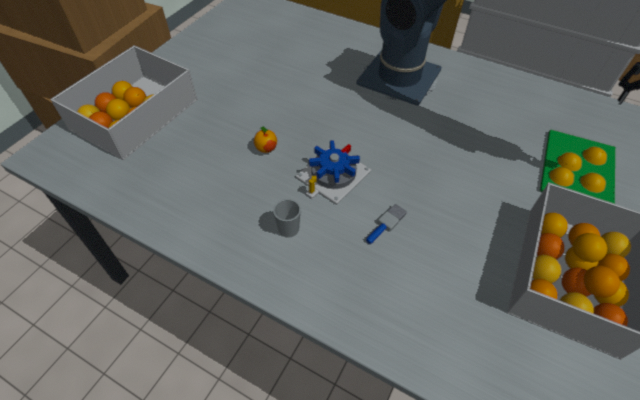

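The top picture shows the red tooth at about (319,258) and the yellow pointer at (331,202), roughly opposite each other. So the wheel starts at -3.14 and needs 4 clicks. Next I fit the wheel's position and yaw.

```bash
cat > h.py <<'E'
from workcell import manip
import cv2, numpy as np
from scipy.optimize import minimize
def proj(c,P):
    i=manip.camera_info(c); V=i['view']; K=i['camera_matrix']
    q=np.c_[P,np.ones(len(P))]@V.T; q=q[:,:3]@K.T
    return q[:,:2]/q[:,2:]
def ray(c,uv,z):
    i=manip.camera_info(c); V=i['view']; K=i['camera_matrix']
    R=V[:3,:3];t=V[:3,3]; o=-R.T@t; d=R.T@np.linalg.solve(K,[uv[0],uv[1],1])
    return o+d*(z-o[2])/d[2]
def masks(im):
    h=cv2.cvtColor(im,cv2.COLOR_RGB2HSV)
    b=cv2.inRange(h,(100,120,40),(130,255,255))
    r=cv2.inRange(h,(0,150,60),(6,255,255))|cv2.inRange(h,(172,150,60),(180,255,255))
    y=cv2.inRange(h,(18,140,80),(32,255,255))
    return b,r,y
S=4
def render(c,x,y,a,shape):
    m=np.zeros((shape[0]*S,shape[1]*S),np.uint8)
    t=np.linspace(0,2*np.pi,60)
    def fill(P): 
        p=proj(c,P)*S+S/2
        cv2.fillConvexPoly(m,cv2.convexHull(np.round(p).astype(np.int32)),255)
    fill(np.array([[x+42*np.cos(s),y+42*np.sin(s),z] for s in t for z in(46,66)]))
    for k in range(8):
        th=a+k*np.pi/4; e=np.array([np.cos(th),np.sin(th)]); n=np.array([-e[1],e[0]])
        fill(np.array([[*(np.array([x,y])+r*e+w*n),z] for r in(30,70) for w in(-6.5,6.5) for z in(46,70)]))
    sp=np.zeros_like(m)
    p=proj(c,np.array([[x+12*np.cos(s),y+12*np.sin(s),z] for s in t for z in(66,76)]))*S+S/2
    cv2.fillConvexPoly(m,cv2.convexHull(np.round(p).astype(np.int32)),0)
    return cv2.resize(m,(shape[1],shape[0]),interpolation=cv2.INTER_AREA).astype(float)/255
def fit(c,im,x0):
    b,r,_=masks(im); m=((b|r)>0).astype(float)
    u=proj(c,np.array([[x0[0],x0[1],60]]))[0].astype(int)
    w=np.zeros_like(m); w[u[1]-48:u[1]+48,u[0]-48:u[0]+48]=1
    f=lambda p:np.sum(w*abs(m-render(c,p[0]*1.,p[1],p[2]/50,m.shape)))
    best=None
    for a in np.arange(0,np.pi/4,0.15):
        q=minimize(f,[x0[0],x0[1],a*50],method='Nelder-Mead',options=dict(initial_simplex=[[x0[0],x0[1],a*50],[x0[0]+8,x0[1],a*50],[x0[0],x0[1]+8,a*50],[x0[0],x0[1],a*50+5]],maxfev=120))
        if best is None or q.fun<best.fun: best=q
    return best.x[:2],best.x[2]/50,best.fun,m.sum()
E
cat > f.py <<'E'
from h import *
for c in('top','scene'):
    im=cv2.cvtColor(cv2.imread(f'pics/{c}0.png'),cv2.COLOR_BGR2RGB)
    xy,a,f,n=fit(c,im,(508,12)); print(c,xy,a,np.degrees(a)%45,f,n)
    b,r,y=masks(im)
    for nm,m,z in(('red',r,70),('yel',y,62)):
        k,l,st,ce=cv2.connectedComponentsWithStats(m)
        for j in range(1,k):
            p=ray(c,ce[j],z)
            if st[j,4]>4 and np.hypot(*(p[:2]-xy))<115: print(nm,st[j,4],ce[j].round(1),p.round(1),np.degrees(np.arctan2(*(p[:2]-xy)[::-1])).round(1),np.hypot(*(p[:2]-xy)).round(1))
E
python3 f.py
```

```text
Traceback (most recent call last):
  File "f.py", line 4, in <module>
    xy,a,f,n=fit(c,im,(508,12)); print(c,xy,a,np.degrees(a)%45,f,n)
             ~~~^^^^^^^^^^^^^^^
  File "h.py", line 40, in fit
    q=minimize(f,[x0[0],x0[1],a*50],method='Nelder-Mead',options=dict(initial_simplex=[[x0[0],x0[1],a*50],[x0[0]+8,x0[1],a*50],[x0[0],x0[1]+8,a*50],[x0[0],x0[1],a*50+5]],maxfev=120))
  File "h.py", line 37, in <lambda>
    f=lambda p:np.sum(w*abs(m-render(c,p[0]*1.,p[1],p[2]/50,m.shape)))
                              ~~~~~~^^^^^^^^^^^^^^^^^^^^^^^^^^^^^^^^
  File "h.py", line 28, in render
    fill(np.array([[*(np.array([x,y])+r*e+w*n),z] for r in(30,70) for w in(-6.5,6.5) for z in(46,70)]))
    ~~~~^^^^^^^^^^^^^^^^^^^^^^^^^^^^^^^^^^^^^^^^^^^^^^^^^^^^^^^^^^^^^^^^^^^^^^^^^^^^^^^^^^^^^^^^^^^^^^^
  File "h.py", line 23, in fill
    p=proj(c,P)*S+S/2
      ~~~~^^^^^
  File "h.py", line 5, in proj
    i=manip.camera_info(c); V=i['view']; K=i['camera_matrix']
ValueError: time passes only in moves, steps and waits
```

```bash
python3 - <<'E'
s=open('h.py').read()
s=s.replace("def proj(","_c={}\ndef CI(c):\n    if c not in _c: _c[c]=manip.camera_info(c)\n    return _c[c]\ndef proj(").replace("i=manip.camera_info(c);","i=CI(c);")
open('h.py','w').write(s)
E
python3 f.py; python3 -c "
from workcell import manip;print(manip.read_state()['clock'])"
```

```text
top [512.51167792  11.33967957] 0.5890874435500496 33.75222427956897 116.6313725490196 1548.0
red 72 [319.  258.3] [461.3  21.4  70. ] 168.9 52.2
yel 41 [330.4 200.9] [600.9  -6.2  62. ] -11.2 90.1
scene [512.22965426  11.69551828] 0.5883022259302156 33.70723462395318 183.67450980392155 1228.0
red 45 [346.6 148.5] [465.7  26.7  70. ] 162.1 48.9
yel 83 [312.3 182.9] [614.2   1.9  62. ] -5.5 102.4
0.7
```

Request:
{"name": "step_arm", "arguments": {
  "plan": [
    {"linear":[0.02,-0.03,0],"twist":0,"hand":0},
    {"linear":[0.02,-0.03,0],"twist":0,"hand":0},
    {"linear":[0.02,-0.03,0],"twist":0,"hand":0},
    {"linear":[0.02,-0.03,0],"twist":0,"hand":0},
    {"linear":[0.02,-0.03,0],"twist":0,"hand":0},
    {"linear":[0.02,-0.03,0],"twist":0,"hand":0},
    {"linear":[0.02,-0.03,0],"twist":0,"hand":0},
    {"linear":[0.02,-0.03,0],"twist":0,"hand":0},
    {"linear":[0.02,-0.03,0],"twist":0,"hand":0},
    {"linear":[0.02,-0.03,0],"twist":0,"hand":0}
  ],
  "newtons": 40
}}

```text
clock: 1.53
tcp_pos: [357.1, 349.5, 230.7]
ee_rot: [0.111, 0.994, 0.003, -0.002]
contact_force: [1.2, 0.6, 0.1]
width: -0.1
```

Request:
{"name": "step_arm", "arguments": {
  "plan": [
    {"linear":[0.012,-0.038,-0.006],"twist":0,"hand":0},
    {"linear":[0.012,-0.038,-0.006],"twist":0,"hand":0},
    {"linear":[0.012,-0.038,-0.006],"twist":0,"hand":0},
    {"linear":[0.012,-0.038,-0.006],"twist":0,"hand":0},
    {"linear":[0.012,-0.038,-0.006],"twist":0,"hand":0},
    {"linear":[0.012,-0.038,-0.006],"twist":0,"hand":0},
    {"linear":[0.012,-0.038,-0.006],"twist":0,"hand":0},
    {"linear":[0.012,-0.038,-0.006],"twist":0,"hand":0},
    {"linear":[0.012,-0.038,-0.006],"twist":0,"hand":0},
    {"linear":[0.012,-0.038,-0.006],"twist":0,"hand":0}
  ]
}}

```text
clock: 2.37
tcp_pos: [482.5, -43.4, 173.5]
ee_rot: [0.11, 0.994, 0.007, 0.004]
contact_force: [0.2, 2.1, 0.4]
width: 0.1
```

```bash
cat > p.py <<'E'
from h import *
s=manip.read_state(); q=s['ee_rot']; 
from scipy.spatial.transform import Rotation as R
m=R.from_quat(q).as_matrix(); C=np.array([512.4,11.5]); d=s['tcp_pos'][:2]-C
print('clk',round(s['clock'],2),'tcp',s['tcp_pos'].round(1),'jaw deg',np.degrees(np.arctan2(-m[1,1],-m[0,1])).round(1),'toolz',m[:,2].round(3),'polar',np.degrees(np.arctan2(d[1],d[0])).round(1),np.hypot(*d).round(1),'F',s['contact_force'].round(1))
for a in(-123.8,-78.8): print(a,(C+64*np.array([np.cos(np.radians(a)),np.sin(np.radians(a))])).round(1))
E
python3 p.py
```

```text
clk 2.37 tcp [482.5 -43.4 173.5] jaw deg -102.7 toolz [ 0.01   0.013 -1.   ] polar -118.6 62.5 F [0.2 2.1 0.4]
-123.8 [476.8 -41.7]
-78.8 [524.8 -51.3]
```

Request:
{"name": "step_arm", "arguments": {
  "plan": [
    {"linear":[-0.001,0.0,-0.009],"twist":-0.046,"hand":0},
    {"linear":[-0.001,0.0,-0.009],"twist":-0.046,"hand":0},
    {"linear":[-0.001,0.0,-0.009],"twist":-0.046,"hand":0},
    {"linear":[-0.001,0.0,-0.009],"twist":-0.046,"hand":0},
    {"linear":[-0.001,0.0,-0.009],"twist":-0.046,"hand":0},
    {"linear":[-0.001,0.0,-0.009],"twist":-0.046,"hand":0},
    {"linear":[0,0.0,-0.009],"twist":-0.046,"hand":0},
    {"linear":[0,0.0,-0.009],"twist":-0.046,"hand":0},
    {"linear":[0,0,0],"twist":0,"hand":0},
    {"linear":[0,0,0],"twist":0,"hand":0}
  ]
}}

```text
clock: 3.2
tcp_pos: [480.0, -59.1, 99.7]
ee_rot: [0.308, 0.951, 0.003, 0.009]
contact_force: [-0.3, 1.3, 0.6]
width: 0.2
```

```bash
python3 p.py
python3 - <<'E'
from h import *
for c in('scene','wrist'):
    im=cv2.cvtColor(manip.snapshot(c),cv2.COLOR_RGB2BGR)
    if c=='scene': im=cv2.resize(im[90:230,240:440],(800,560),interpolation=cv2.INTER_CUBIC)
    cv2.imwrite(f'pics/{c}1.png',im)
E
```

```text
clk 3.2 tcp [480.  -59.1  99.7] jaw deg -125.9 toolz [ 0.02  0.   -1.  ] polar -114.7 77.6 F [-0.3  1.3  0.6]
-123.8 [476.8 -41.7]
-78.8 [524.8 -51.3]
```

View pics/scene1.png

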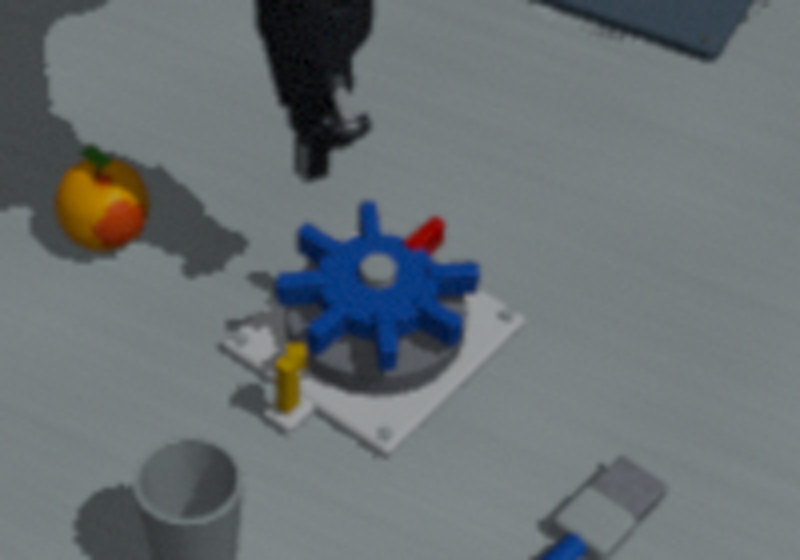

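View pics/wrist1.png

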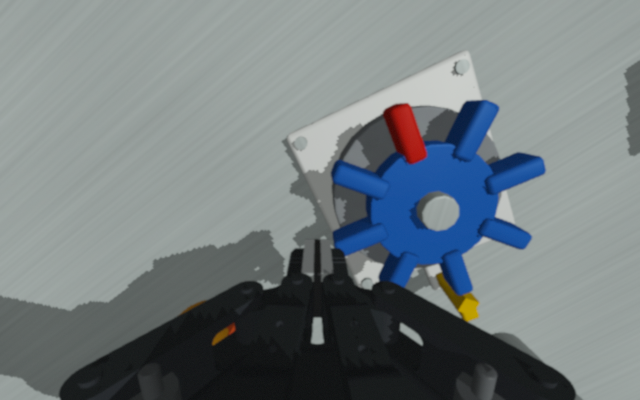

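Request:
{"name": "step_arm", "arguments": {
  "plan": [
    {"linear":[-0.001,0.005,-0.003],"twist":0.01,"hand":0},
    {"linear":[-0.001,0.005,-0.003],"twist":0.01,"hand":0},
    {"linear":[-0.001,0.004,-0.003],"twist":0.01,"hand":0},
    {"linear":[0,0.003,-0.003],"twist":0,"hand":0},
    {"linear":[0,0.0,0],"twist":0,"hand":0},
    {"linear":[0,0.0,0],"twist":0,"hand":0},
    {"linear":[0,0.0,0],"twist":0,"hand":0},
    {"linear":[0,0.0,0],"twist":0,"hand":0},
    {"linear":[0,0,0],"twist":0,"hand":0},
    {"linear":[0,0,0],"twist":0,"hand":0}
  ]
}}

```text
clock: 4.13
tcp_pos: [478.0, -39.8, 88.7]
ee_rot: [0.29, 0.957, 0.004, 0.011]
contact_force: [0.1, 0.6, 0.0]
width: 0.1
```

```bash
python3 p.py
python3 - <<'E'
from h import *
print(proj('scene',np.array([[480,-59.1,99.7]])))
s=manip.read_state()
print(proj('scene',s['tcp_pos'][None]),proj('top',s['tcp_pos'][None]))
for c in('scene','top'):
    im=cv2.cvtColor(manip.snapshot(c),cv2.COLOR_RGB2BGR)
    if c=='scene': im=cv2.resize(im[90:230,240:440],(800,560),interpolation=cv2.INTER_CUBIC)
    else: im=cv2.resize(im[170:310,250:450],(800,560),interpolation=cv2.INTER_CUBIC)
    cv2.imwrite(f'pics/{c}2.png',im)
E
```

```text
clk 4.13 tcp [478.  -39.8  88.7] jaw deg -123.8 toolz [ 0.024  0.002 -1.   ] polar -123.9 61.8 F [0.1 0.6 0. ]
-123.8 [476.8 -41.7]
-78.8 [524.8 -51.3]
[[317.08821384 133.17327805]]
[[323.52403512 138.02454519]] [[345.09537582 251.30353724]]
```

View pics/scene2.png

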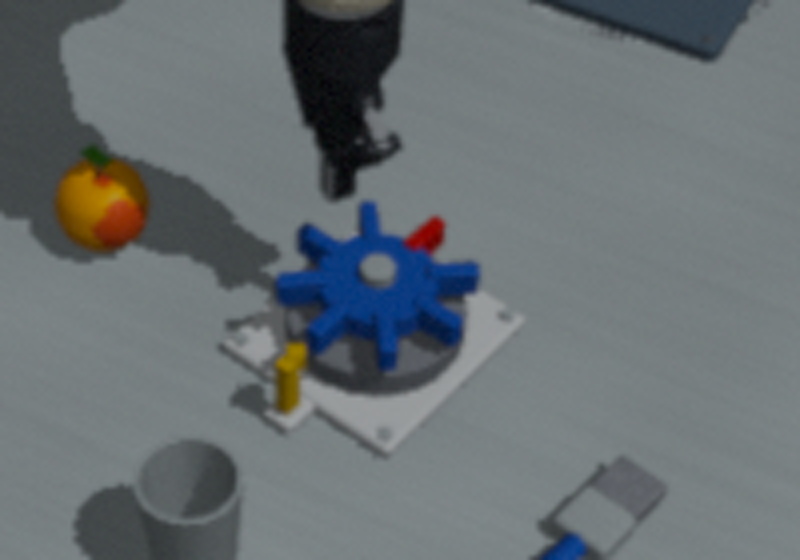

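The projected TCP (323.5,138) falls on the visible fingertip, so the finger is above the gap between two teeth. I lower it slowly.

Request:
{"name": "step_arm", "arguments": {
  "plan": [
    {"linear":[-0.001,-0.001,-0.004],"twist":0,"hand":0},
    {"linear":[-0.001,-0.001,-0.004],"twist":0,"hand":0},
    {"linear":[0,-0.001,-0.004],"twist":0,"hand":0},
    {"linear":[0,0,-0.004],"twist":0,"hand":0},
    {"linear":[0,0,-0.004],"twist":0,"hand":0},
    {"linear":[0,0,-0.004],"twist":0,"hand":0},
    {"linear":[0,0,-0.004],"twist":0,"hand":0},
    {"linear":[0,0,-0.003],"twist":0,"hand":0},
    {"linear":[0,0,0],"twist":0,"hand":0},
    {"linear":[0,0,0],"twist":0,"hand":0}
  ]
}}

```text
clock: 5.07
tcp_pos: [475.3, -43.5, 53.6]
ee_rot: [0.291, 0.957, 0.004, 0.01]
contact_force: [0.4, 0.4, 0.5]
width: 0.1
```

```bash
python3 p.py
python3 - <<'E'
from h import *
for c in('scene','wrist'):
    im=cv2.cvtColor(manip.snapshot(c),cv2.COLOR_RGB2BGR)
    if c=='scene': im=cv2.resize(im[90:230,240:440],(800,560),interpolation=cv2.INTER_CUBIC)
    cv2.imwrite(f'pics/{c}3.png',im)
C=np.array([512.4,11.5])
for a in range(-124,-76,5): print(a,(C+64*np.array([np.cos(np.radians(a)),np.sin(np.radians(a))])).round(1))
E
```

```text
clk 5.07 tcp [475.3 -43.5  53.6] jaw deg -123.8 toolz [ 0.022  0.002 -1.   ] polar -124.0 66.3 F [0.4 0.4 0.5]
-123.8 [476.8 -41.7]
-78.8 [524.8 -51.3]
-124 [476.6 -41.6]
-119 [481.4 -44.5]
-114 [486.4 -47. ]
-109 [491.6 -49. ]
-104 [496.9 -50.6]
-99 [502.4 -51.7]
-94 [507.9 -52.3]
-89 [513.5 -52.5]
-84 [519.1 -52.1]
-79 [524.6 -51.3]
```

View pics/scene3.png

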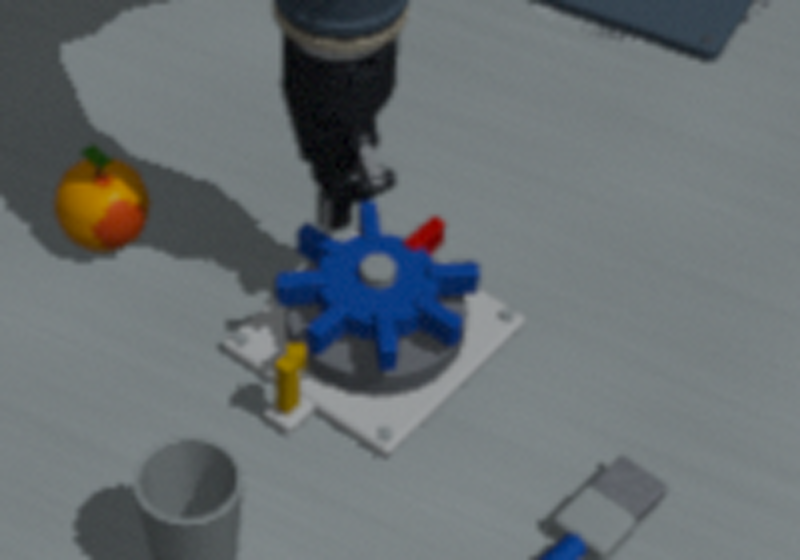

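View pics/wrist3.png

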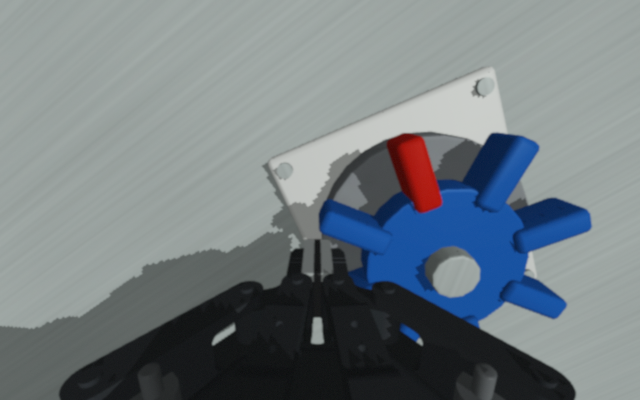

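The finger is in the gap and touches nothing. First click: I push slowly along the arc.

Request:
{"name": "step_arm", "arguments": {
  "plan": [
    {"linear":[0.002,-0.001,0],"twist":0.04,"hand":0},
    {"linear":[0.0025,-0.001,0],"twist":0.04,"hand":0},
    {"linear":[0.0025,-0.001,0],"twist":0.04,"hand":0},
    {"linear":[0.0025,-0.001,0],"twist":0.04,"hand":0},
    {"linear":[0.0025,-0.001,0],"twist":0.04,"hand":0},
    {"linear":[0.0025,-0.001,0],"twist":0.04,"hand":0},
    {"linear":[0.0025,-0.0005,0],"twist":0.04,"hand":0},
    {"linear":[0.0025,-0.0005,0],"twist":0.04,"hand":0},
    {"linear":[0.0025,-0.0005,0],"twist":0.04,"hand":0},
    {"linear":[0.0025,-0.0005,0],"twist":0.04,"hand":0}
  ]
}}

```text
clock: 6.0
tcp_pos: [491.4, -51.7, 54.1]
ee_rot: [0.086, 0.996, 0.005, 0.002]
contact_force: [-2.5, -0.5, 1.3]
width: -0.2
```

```bash
python3 p.py
```

```text
clk 6.0 tcp [491.4 -51.7  54.1] jaw deg -99.9 toolz [ 0.005  0.009 -1.   ] polar -108.4 66.6 F [-2.5 -0.5  1.3]
-123.8 [476.8 -41.7]
-78.8 [524.8 -51.3]
```

Request:
{"name": "step_arm", "arguments": {
  "plan": [
    {"linear":[0.003,0,0],"twist":0.02,"hand":0},
    {"linear":[0.003,0,0],"twist":0.02,"hand":0},
    {"linear":[0.003,0,0],"twist":0.02,"hand":0},
    {"linear":[0.003,0,0],"twist":0.02,"hand":0},
    {"linear":[0.003,0,0],"twist":0.02,"hand":0},
    {"linear":[0.003,0,0],"twist":0.02,"hand":0},
    {"linear":[0.003,0,0],"twist":0.03,"hand":0},
    {"linear":[0.003,0,0],"twist":0.03,"hand":0},
    {"linear":[0.003,0,0],"twist":0.03,"hand":0},
    {"linear":[0.003,0,0],"twist":0.03,"hand":0}
  ]
}}

```text
clock: 6.83
tcp_pos: [525.1, -51.8, 54.9]
ee_rot: [-0.044, 0.999, 0.004, 0.002]
contact_force: [0.5, 0.0, -0.3]
width: 0.0
```

```bash
python3 p.py
```

```text
clk 6.83 tcp [525.1 -51.8  54.9] jaw deg -84.9 toolz [ 0.004  0.009 -1.   ] polar -78.7 64.6 F [ 0.5  0.  -0.3]
-123.8 [476.8 -41.7]
-78.8 [524.8 -51.3]
```

Force is back to zero and the finger is at the gap centre. I hold still for a moment and look.

Request:
{"name": "step_arm", "arguments": {
  "plan": [
    {"linear":[0,0,0],"twist":0.05,"hand":0},
    {"linear":[0,0,0],"twist":0.05,"hand":0},
    {"linear":[0,0,0],"twist":0,"hand":0},
    {"linear":[0,0,0],"twist":0,"hand":0},
    {"linear":[0,0,0],"twist":0,"hand":0},
    {"linear":[0,0,0],"twist":0,"hand":0},
    {"linear":[0,0,0],"twist":0,"hand":0},
    {"linear":[0,0,0],"twist":0,"hand":0},
    {"linear":[0,0,0],"twist":0,"hand":0},
    {"linear":[0,0,0],"twist":0,"hand":0}
  ]
}}

```text
clock: 7.67
tcp_pos: [527.8, -50.9, 55.0]
ee_rot: [-0.099, 0.995, 0.005, 0.003]
contact_force: [-0.2, -0.7, -0.5]
width: 0.2
```

```bash
python3 p.py
cat > look.py <<'E'
import sys
from h import *
n=sys.argv[1]
for c in('scene','wrist'):
    im0=manip.snapshot(c); im=cv2.cvtColor(im0,cv2.COLOR_RGB2BGR)
    if c=='scene':
        C=(512.4,11.5); _,r,_=masks(im0)
        k,l,st,ce=cv2.connectedComponentsWithStats(r)
        for j in range(1,k):
            p=ray(c,ce[j],66)[:2]-C
            if st[j,4]>4 and np.hypot(*p)<90: print('red px',ce[j].round(1),'area',st[j,4],'angle rel counter',np.degrees(np.arctan2(p[1],p[0])).round(1)+11.3,'r',np.hypot(*p).round(1))
        im=cv2.resize(im[90:230,240:440],(800,560),interpolation=cv2.INTER_CUBIC)
    cv2.imwrite(f'pics/{c}{n}.png',im)
E
python3 look.py 4
```

```text
clk 7.67 tcp [527.8 -50.9  55. ] jaw deg -78.7 toolz [ 0.006  0.011 -1.   ] polar -76.1 64.3 F [-0.2 -0.7 -0.5]
-123.8 [476.8 -41.7]
-78.8 [524.8 -51.3]
red px [332.1 145. ] area 28 angle rel counter -135.29999999999998 r 50.6
```

View pics/scene4.png

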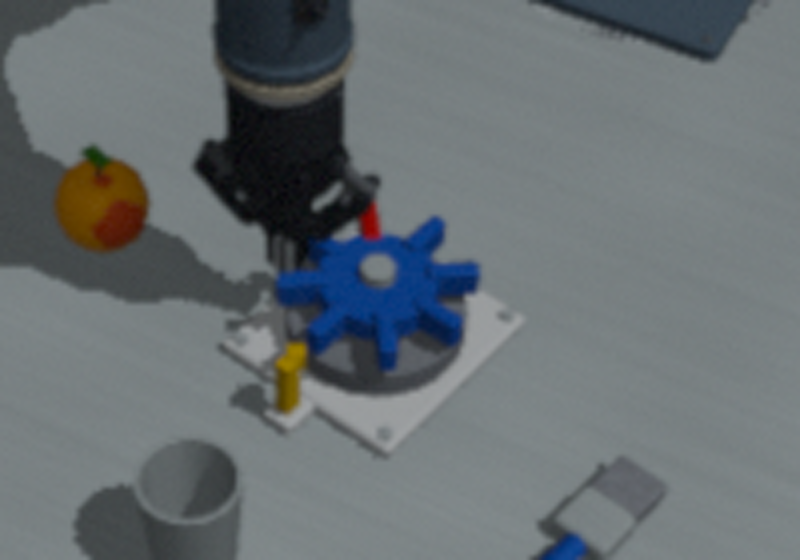

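View pics/wrist4.png

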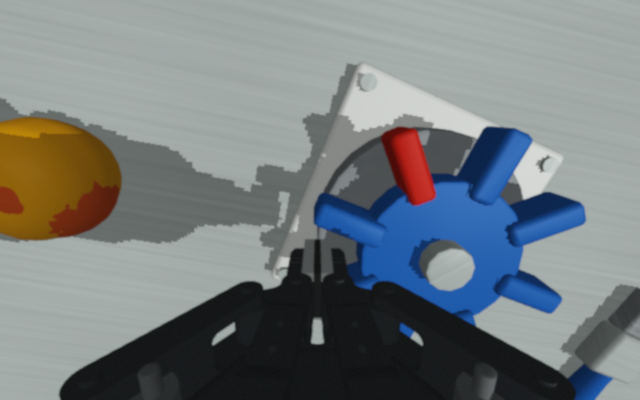

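Click 1 is done: the red tooth is at -135° with the wheel otherwise unchanged. I centre the finger, lift it out and go back.

Request:
{"name": "step_arm", "arguments": {
  "plan": [
    {"linear":[-0.002,0,0],"twist":0,"hand":0},
    {"linear":[-0.001,0,0],"twist":0,"hand":0},
    {"linear":[0,0,0.005],"twist":0,"hand":0},
    {"linear":[0,0,0.007],"twist":0,"hand":0},
    {"linear":[0,0,0.009],"twist":0,"hand":0},
    {"linear":[0,0,0.009],"twist":0,"hand":0},
    {"linear":[0,0,0.005],"twist":0,"hand":0},
    {"linear":[-0.008,0,0],"twist":-0.06,"hand":0},
    {"linear":[-0.01,0,0],"twist":-0.09,"hand":0},
    {"linear":[-0.01,0.001,0],"twist":-0.09,"hand":0}
  ]
}}

```text
clock: 8.6
tcp_pos: [498.9, -50.3, 96.8]
ee_rot: [0.024, 1.0, 0.005, 0.007]
contact_force: [-0.2, -0.3, -0.4]
width: 0.1
```

```bash
python3 p.py
```

```text
clk 8.6 tcp [498.9 -50.3  96.8] jaw deg -92.8 toolz [ 0.014  0.009 -1.   ] polar -102.3 63.2 F [-0.2 -0.3 -0.4]
-123.8 [476.8 -41.7]
-78.8 [524.8 -51.3]
```

Request:
{"name": "step_arm", "arguments": {
  "plan": [
    {"linear":[-0.005,0.002,-0.001],"twist":-0.07,"hand":0},
    {"linear":[-0.005,0.002,-0.001],"twist":-0.07,"hand":0},
    {"linear":[-0.004,0.002,-0.001],"twist":-0.07,"hand":0},
    {"linear":[-0.003,0.001,-0.001],"twist":-0.07,"hand":0},
    {"linear":[-0.002,0.001,-0.001],"twist":-0.07,"hand":0},
    {"linear":[-0.001,0,0],"twist":-0.07,"hand":0},
    {"linear":[0,0,0],"twist":-0.04,"hand":0},
    {"linear":[0,0,0],"twist":-0.02,"hand":0},
    {"linear":[0,0,0],"twist":0,"hand":0},
    {"linear":[0,0,0],"twist":0,"hand":0}
  ]
}}

```text
clock: 9.43
tcp_pos: [478.4, -40.9, 99.0]
ee_rot: [0.275, 0.961, 0.004, 0.012]
contact_force: [-0.9, 0.0, -0.4]
width: 0.2
```

```bash
python3 p.py
```

```text
clk 9.43 tcp [478.4 -40.9  99. ] jaw deg -121.9 toolz [ 0.026  0.002 -1.   ] polar -122.9 62.5 F [-0.9  0.  -0.4]
-123.8 [476.8 -41.7]
-78.8 [524.8 -51.3]
```

Request:
{"name": "step_arm", "arguments": {
  "plan": [
    {"linear":[-0.001,-0.001,-0.005],"twist":-0.01,"hand":0},
    {"linear":[-0.001,-0.001,-0.006],"twist":-0.01,"hand":0},
    {"linear":[-0.001,0,-0.006],"twist":0,"hand":0},
    {"linear":[0,0,-0.006],"twist":0,"hand":0},
    {"linear":[0,0,-0.006],"twist":0,"hand":0},
    {"linear":[0,0,-0.006],"twist":0,"hand":0},
    {"linear":[0,0,-0.005],"twist":0,"hand":0},
    {"linear":[0,0,-0.003],"twist":0,"hand":0},
    {"linear":[0,0,0],"twist":0,"hand":0},
    {"linear":[0,0,0],"twist":0,"hand":0}
  ]
}}

```text
clock: 10.27
tcp_pos: [474.6, -43.6, 50.4]
ee_rot: [0.284, 0.959, 0.004, 0.011]
contact_force: [-0.4, -0.3, -0.5]
width: 0.1
```

```bash
python3 p.py
```

```text
clk 10.27 tcp [474.6 -43.6  50.4] jaw deg -123.0 toolz [ 0.024  0.002 -1.   ] polar -124.5 66.8 F [-0.4 -0.3 -0.5]
-123.8 [476.8 -41.7]
-78.8 [524.8 -51.3]
```

Second click, with the same two sweeps as before. I hold between them by reading the state.

Request:
{"name": "step_arm", "arguments": {
  "plan": [
    {"linear":[0.002,-0.001,0.001],"twist":0.03,"hand":0},
    {"linear":[0.0025,-0.001,0.001],"twist":0.03,"hand":0},
    {"linear":[0.0025,-0.001,0.001],"twist":0.03,"hand":0},
    {"linear":[0.0025,-0.001,0],"twist":0.03,"hand":0},
    {"linear":[0.0025,-0.001,0],"twist":0.03,"hand":0},
    {"linear":[0.0025,-0.001,0],"twist":0.03,"hand":0},
    {"linear":[0.0025,-0.0005,0],"twist":0.03,"hand":0},
    {"linear":[0.0025,-0.0005,0],"twist":0.03,"hand":0},
    {"linear":[0.0025,-0.0005,0],"twist":0.03,"hand":0},
    {"linear":[0.0025,-0.0005,0],"twist":0.03,"hand":0}
  ]
}}

```text
clock: 11.1
tcp_pos: [497.7, -52.3, 54.0]
ee_rot: [0.122, 0.992, 0.005, 0.007]
contact_force: [-2.6, 0.6, 0.2]
width: -0.0
```

```bash
python3 p.py
```

```text
clk 11.1 tcp [497.7 -52.3  54. ] jaw deg -104.0 toolz [ 0.016  0.009 -1.   ] polar -102.9 65.5 F [-2.6  0.6  0.2]
-123.8 [476.8 -41.7]
-78.8 [524.8 -51.3]
```

Request:
{"name": "step_arm", "arguments": {
  "plan": [
    {"linear":[0.003,0,0],"twist":0.04,"hand":0},
    {"linear":[0.003,0,0],"twist":0.04,"hand":0},
    {"linear":[0.003,0,0],"twist":0.04,"hand":0},
    {"linear":[0.003,0,0],"twist":0.05,"hand":0},
    {"linear":[0.003,0,0],"twist":0.05,"hand":0},
    {"linear":[0.003,0,0],"twist":0.05,"hand":0},
    {"linear":[0.003,0,0],"twist":0.05,"hand":0},
    {"linear":[0.002,0,0],"twist":0.05,"hand":0},
    {"linear":[0,0,0],"twist":0.03,"hand":0},
    {"linear":[0,0,0],"twist":0,"hand":0}
  ]
}}

```text
clock: 11.93
tcp_pos: [534.5, -54.3, 56.5]
ee_rot: [-0.095, 0.995, 0.006, 0.016]
contact_force: [0.3, -0.9, -0.3]
width: -0.1
```

```bash
python3 p.py;python3 look.py 5
```

```text
clk 11.93 tcp [534.5 -54.3  56.5] jaw deg -79.0 toolz [ 0.031  0.016 -0.999] polar -71.5 69.4 F [ 0.3 -0.9 -0.3]
-123.8 [476.8 -41.7]
-78.8 [524.8 -51.3]
red px [320.  151.2] area 32 angle rel counter -84.60000000000001 r 46.0
```

View pics/wrist5.png

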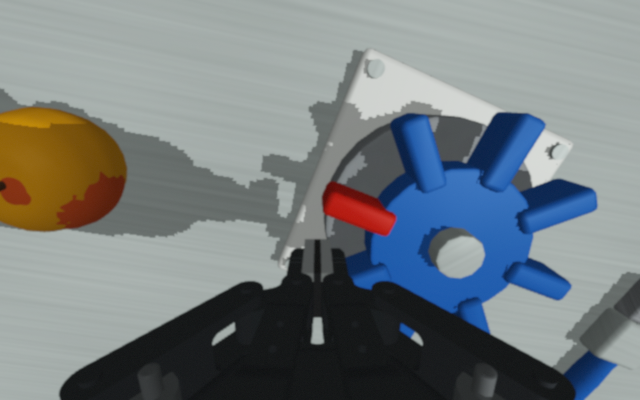

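Red is at about -90° (wrist picture, tooth at (360,207)). The finger ran some 8 mm past the gap's centre, so I back it to the centre before lifting, and will push shorter next time.

Request:
{"name": "step_arm", "arguments": {
  "plan": [
    {"linear":[-0.004,0.001,0],"twist":0,"hand":0},
    {"linear":[-0.003,0.001,0],"twist":0,"hand":0},
    {"linear":[-0.001,0,0],"twist":0,"hand":0},
    {"linear":[0,0,0],"twist":0,"hand":0},
    {"linear":[0,0,0],"twist":0,"hand":0},
    {"linear":[0,0,0.005],"twist":0,"hand":0},
    {"linear":[0,0,0.008],"twist":0,"hand":0},
    {"linear":[0,0,0.01],"twist":0,"hand":0},
    {"linear":[0,0,0.01],"twist":0,"hand":0},
    {"linear":[0,0,0.002],"twist":0,"hand":0}
  ]
}}

```text
clock: 12.87
tcp_pos: [524.3, -51.6, 94.2]
ee_rot: [-0.093, 0.996, 0.006, 0.015]
contact_force: [0.3, -0.1, -1.0]
width: 0.2
```

```bash
python3 p.py; python3 look.py 6
```

```text
clk 12.87 tcp [524.3 -51.6  94.2] jaw deg -79.4 toolz [ 0.029  0.016 -0.999] polar -79.4 64.2 F [ 0.3 -0.1 -1. ]
-123.8 [476.8 -41.7]
-78.8 [524.8 -51.3]
red px [318.5 150.1] area 54 angle rel counter -85.8 r 52.0
```

View pics/scene6.png

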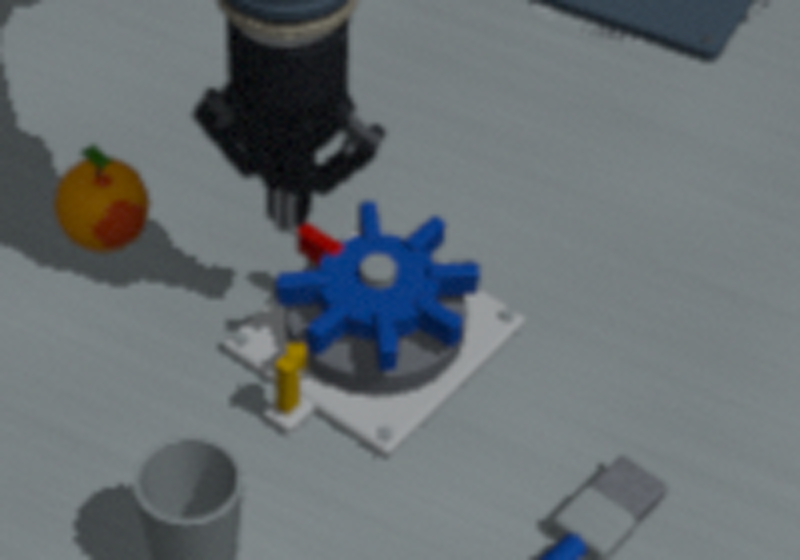

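The wheel rests at -1.57, with the red tooth at zoom (318,242). I go back for click 3.

Request:
{"name": "step_arm", "arguments": {
  "plan": [
    {"linear":[-0.006,0,0],"twist":-0.08,"hand":0},
    {"linear":[-0.007,0,0],"twist":-0.09,"hand":0},
    {"linear":[-0.008,0,0],"twist":-0.09,"hand":0},
    {"linear":[-0.008,0.002,0],"twist":-0.09,"hand":0},
    {"linear":[-0.007,0.002,0],"twist":-0.09,"hand":0},
    {"linear":[-0.005,0.002,0],"twist":-0.09,"hand":0},
    {"linear":[-0.002,0.001,0],"twist":-0.09,"hand":0},
    {"linear":[0,0,0],"twist":-0.06,"hand":0},
    {"linear":[0,0,0],"twist":-0.03,"hand":0},
    {"linear":[0,0,0],"twist":0,"hand":0}
  ]
}}

```text
clock: 13.8
tcp_pos: [477.1, -44.8, 90.4]
ee_rot: [0.277, 0.961, -0.001, 0.015]
contact_force: [-0.3, -0.4, -0.4]
width: 0.1
```

```bash
python3 p.py
```

```text
clk 13.8 tcp [477.1 -44.8  90.4] jaw deg -122.1 toolz [ 0.028 -0.009 -1.   ] polar -122.1 66.5 F [-0.3 -0.4 -0.4]
-123.8 [476.8 -41.7]
-78.8 [524.8 -51.3]
```

Request:
{"name": "step_arm", "arguments": {
  "plan": [
    {"linear":[-0.001,0.001,-0.004],"twist":-0.01,"hand":0},
    {"linear":[0,0,-0.005],"twist":-0.01,"hand":0},
    {"linear":[0,0,-0.005],"twist":0,"hand":0},
    {"linear":[0,0,-0.005],"twist":0,"hand":0},
    {"linear":[0,0,-0.005],"twist":0,"hand":0},
    {"linear":[0,0,-0.004],"twist":0,"hand":0},
    {"linear":[0,0,-0.003],"twist":0,"hand":0},
    {"linear":[0,0,-0.002],"twist":0,"hand":0},
    {"linear":[0,0,0],"twist":0,"hand":0},
    {"linear":[0,0,0],"twist":0,"hand":0}
  ]
}}

```text
clock: 14.63
tcp_pos: [475.2, -44.1, 52.2]
ee_rot: [0.285, 0.958, -0.001, 0.014]
contact_force: [0.5, -0.3, 0.5]
width: 0.0
```

```bash
python3 p.py
```

```text
clk 14.63 tcp [475.2 -44.1  52.2] jaw deg -123.2 toolz [ 0.025 -0.01  -1.   ] polar -123.8 66.9 F [ 0.5 -0.3  0.5]
-123.8 [476.8 -41.7]
-78.8 [524.8 -51.3]
```

Request:
{"name": "step_arm", "arguments": {
  "plan": [
    {"linear":[0.002,-0.001,0],"twist":0.03,"hand":0},
    {"linear":[0.0025,-0.001,0],"twist":0.03,"hand":0},
    {"linear":[0.0025,-0.001,0],"twist":0.03,"hand":0},
    {"linear":[0.0025,-0.001,0],"twist":0.03,"hand":0},
    {"linear":[0.0025,-0.001,0],"twist":0.03,"hand":0},
    {"linear":[0.0025,-0.001,0],"twist":0.03,"hand":0},
    {"linear":[0.0025,-0.0005,0],"twist":0.03,"hand":0},
    {"linear":[0.0025,0,0],"twist":0.03,"hand":0},
    {"linear":[0.0025,0,0],"twist":0.03,"hand":0},
    {"linear":[0.0025,0,0],"twist":0.03,"hand":0}
  ]
}}

```text
clock: 15.47
tcp_pos: [498.4, -52.2, 52.3]
ee_rot: [0.124, 0.992, 0.0, 0.011]
contact_force: [-3.4, -2.3, 0.9]
width: 0.2
```

```bash
python3 p.py
```

```text
clk 15.47 tcp [498.4 -52.2  52.3] jaw deg -104.2 toolz [ 0.021 -0.002 -1.   ] polar -102.4 65.2 F [-3.4 -2.3  0.9]
-123.8 [476.8 -41.7]
-78.8 [524.8 -51.3]
```

Request:
{"name": "step_arm", "arguments": {
  "plan": [
    {"linear":[0.0025,0,0],"twist":0.04,"hand":0},
    {"linear":[0.0025,0,0],"twist":0.04,"hand":0},
    {"linear":[0.0025,0,0],"twist":0.04,"hand":0},
    {"linear":[0.0025,0,0],"twist":0.05,"hand":0},
    {"linear":[0.002,0,0],"twist":0.05,"hand":0},
    {"linear":[0.002,0,0],"twist":0.05,"hand":0},
    {"linear":[0.001,0,0],"twist":0.05,"hand":0},
    {"linear":[0,0,0],"twist":0.05,"hand":0},
    {"linear":[0,0,0],"twist":0.03,"hand":0},
    {"linear":[0,0,0],"twist":0,"hand":0}
  ]
}}

```text
clock: 16.3
tcp_pos: [526.9, -52.6, 54.6]
ee_rot: [-0.094, 0.995, 0.003, 0.021]
contact_force: [-0.1, 0.1, 0.5]
width: -0.4
```

```bash
python3 p.py; python3 look.py 7
```

```text
clk 16.3 tcp [526.9 -52.6  54.6] jaw deg -79.2 toolz [ 0.041  0.009 -0.999] polar -77.2 65.7 F [-0.1  0.1  0.5]
-123.8 [476.8 -41.7]
-78.8 [524.8 -51.3]
red px [314.3 161.3] area 84 angle rel counter -37.5 r 54.4
```

View pics/scene7.png

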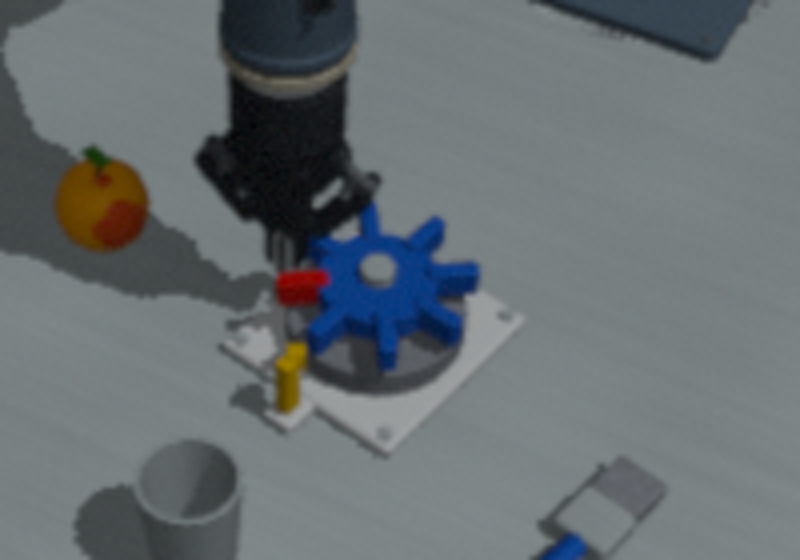

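The wheel is one click short (red at zoom (303,286), one tooth from the pointer). I lift the finger out and let the wheel rest for over a second.

Request:
{"name": "step_arm", "arguments": {
  "plan": [
    {"linear":[-0.002,0.001,0],"twist":0,"hand":0},
    {"linear":[-0.001,0,0],"twist":0,"hand":0},
    {"linear":[0,0,0],"twist":0,"hand":0},
    {"linear":[0,0,0],"twist":0,"hand":0},
    {"linear":[0,0,0],"twist":0,"hand":0},
    {"linear":[0,0,0.005],"twist":0,"hand":0},
    {"linear":[0,0,0.008],"twist":0,"hand":0},
    {"linear":[0,0,0.01],"twist":0,"hand":0},
    {"linear":[0,0,0.01],"twist":0,"hand":0},
    {"linear":[0,0,0.003],"twist":0,"hand":0}
  ]
}}

```text
clock: 17.23
tcp_pos: [522.7, -51.0, 93.1]
ee_rot: [-0.092, 0.996, 0.003, 0.02]
contact_force: [-0.4, -0.2, 0.2]
width: -0.1
```

Request:
{"name": "step_arm", "arguments": {
  "plan": [
    {"linear":[-0.006,0,0],"twist":-0.08,"hand":0},
    {"linear":[-0.007,0,0],"twist":-0.09,"hand":0},
    {"linear":[-0.008,0,0],"twist":-0.09,"hand":0},
    {"linear":[-0.008,0.002,0],"twist":-0.09,"hand":0},
    {"linear":[-0.007,0.002,0],"twist":-0.09,"hand":0},
    {"linear":[-0.005,0.002,0],"twist":-0.09,"hand":0},
    {"linear":[-0.002,0.001,0],"twist":-0.09,"hand":0},
    {"linear":[0,0,0],"twist":-0.06,"hand":0},
    {"linear":[0,0,0],"twist":-0.03,"hand":0},
    {"linear":[0,0,0],"twist":0,"hand":0}
  ]
}}

```text
clock: 18.07
tcp_pos: [479.6, -43.8, 98.5]
ee_rot: [0.278, 0.96, -0.005, 0.023]
contact_force: [-0.2, 0.3, -0.9]
width: -0.4
```

Request:
{"name": "step_arm", "arguments": {
  "plan": [
    {"linear":[0,0,0],"twist":0,"hand":0},
    {"linear":[0,0,0],"twist":0,"hand":0},
    {"linear":[0,0,0],"twist":0,"hand":0},
    {"linear":[0,0,0],"twist":0,"hand":0},
    {"linear":[0,0,0],"twist":0,"hand":0},
    {"linear":[0,0,0],"twist":0,"hand":0},
    {"linear":[0,0,0],"twist":0,"hand":0},
    {"linear":[0,0,0],"twist":0,"hand":0},
    {"linear":[0,0,0],"twist":0,"hand":0},
    {"linear":[0,0,0],"twist":0,"hand":0}
  ]
}}

```text
clock: 18.9
tcp_pos: [480.0, -44.2, 99.1]
ee_rot: [0.276, 0.961, -0.004, 0.024]
contact_force: [0.2, -0.4, -0.3]
width: -0.3
```

```bash
python3 p.py; python3 look.py 8
```

```text
clk 18.9 tcp [480.  -44.2  99.1] jaw deg -122.0 toolz [ 0.043 -0.022 -0.999] polar -120.2 64.5 F [ 0.2 -0.4 -0.3]
-123.8 [476.8 -41.7]
-78.8 [524.8 -51.3]
red px [314.3 161.3] area 83 angle rel counter -37.3 r 54.3
```

View pics/scene8.png

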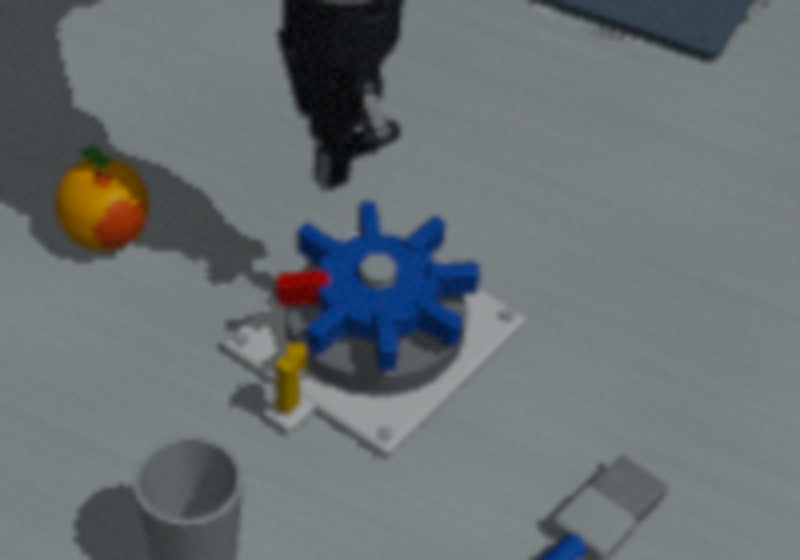

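The wheel rests one click short, with the pixel unchanged after 2 s. Now the last click.

Request:
{"name": "step_arm", "arguments": {
  "plan": [
    {"linear":[-0.002,0.001,-0.004],"twist":-0.015,"hand":0},
    {"linear":[-0.002,0,-0.006],"twist":-0.015,"hand":0},
    {"linear":[0,0,-0.006],"twist":0,"hand":0},
    {"linear":[0,0,-0.006],"twist":0,"hand":0},
    {"linear":[0,0,-0.006],"twist":0,"hand":0},
    {"linear":[0,0,-0.005],"twist":0,"hand":0},
    {"linear":[0,0,-0.004],"twist":0,"hand":0},
    {"linear":[0,0,-0.003],"twist":0,"hand":0},
    {"linear":[0,0,0],"twist":0,"hand":0},
    {"linear":[0,0,0],"twist":0,"hand":0}
  ]
}}

```text
clock: 19.83
tcp_pos: [474.8, -43.0, 53.6]
ee_rot: [0.292, 0.956, -0.005, 0.023]
contact_force: [0.5, -1.3, -0.8]
width: 0.1
```

```bash
python3 p.py
```

```text
clk 19.83 tcp [474.8 -43.   53.6] jaw deg -123.9 toolz [ 0.04  -0.023 -0.999] polar -124.6 66.2 F [ 0.5 -1.3 -0.8]
-123.8 [476.8 -41.7]
-78.8 [524.8 -51.3]
```

Request:
{"name": "step_arm", "arguments": {
  "plan": [
    {"linear":[0.002,-0.001,0],"twist":0.03,"hand":0},
    {"linear":[0.0025,-0.001,0],"twist":0.03,"hand":0},
    {"linear":[0.0025,-0.001,0],"twist":0.03,"hand":0},
    {"linear":[0.0025,-0.001,0],"twist":0.03,"hand":0},
    {"linear":[0.0025,-0.001,0],"twist":0.03,"hand":0},
    {"linear":[0.0025,-0.001,0],"twist":0.03,"hand":0},
    {"linear":[0.0025,-0.0005,0],"twist":0.03,"hand":0},
    {"linear":[0.0025,0,0],"twist":0.03,"hand":0},
    {"linear":[0.0025,0,0],"twist":0.03,"hand":0},
    {"linear":[0.0025,0,0],"twist":0.03,"hand":0}
  ]
}}

```text
clock: 20.67
tcp_pos: [497.9, -51.2, 53.7]
ee_rot: [0.131, 0.991, -0.003, 0.02]
contact_force: [-2.9, -2.3, 0.8]
width: -0.1
```

```bash
python3 p.py
```

```text
clk 20.67 tcp [497.9 -51.2  53.7] jaw deg -105.0 toolz [ 0.039 -0.01  -0.999] polar -103.1 64.3 F [-2.9 -2.3  0.8]
-123.8 [476.8 -41.7]
-78.8 [524.8 -51.3]
```

Same state as before click 3, so I use the same finishing sweep.

Request:
{"name": "step_arm", "arguments": {
  "plan": [
    {"linear":[0.0025,0,0],"twist":0.04,"hand":0},
    {"linear":[0.0025,0,0],"twist":0.04,"hand":0},
    {"linear":[0.0025,0,0],"twist":0.04,"hand":0},
    {"linear":[0.0025,0,0],"twist":0.05,"hand":0},
    {"linear":[0.002,0,0],"twist":0.05,"hand":0},
    {"linear":[0.002,0,0],"twist":0.05,"hand":0},
    {"linear":[0.001,0,0],"twist":0.05,"hand":0},
    {"linear":[0,0,0],"twist":0.05,"hand":0},
    {"linear":[0,0,0],"twist":0.03,"hand":0},
    {"linear":[0,0,0],"twist":0,"hand":0}
  ]
}}

```text
clock: 21.5
tcp_pos: [526.5, -51.9, 56.3]
ee_rot: [-0.087, 0.996, 0.002, 0.031]
contact_force: [0.2, 0.5, 0.1]
width: -0.1
```

```bash
python3 p.py; python3 look.py 9
```

```text
clk 21.5 tcp [526.5 -51.9  56.3] jaw deg -80.0 toolz [ 0.061  0.009 -0.998] polar -77.5 64.9 F [0.2 0.5 0.1]
-123.8 [476.8 -41.7]
-78.8 [524.8 -51.3]
red px [321.4 171.4] area 79 angle rel counter 4.700000000000001 r 58.5
```

View pics/scene9.png

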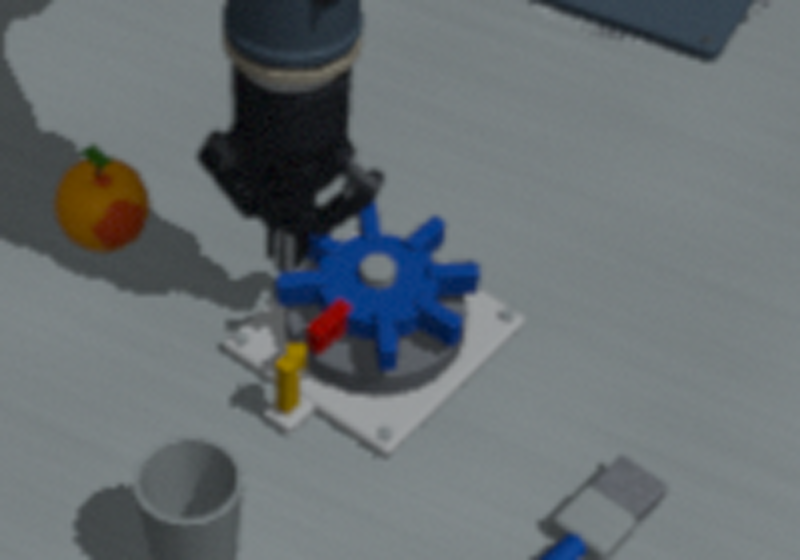

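The red tooth (zoom (328,326)) now faces the yellow pointer (290,375). I centre the finger, lift out and move clear. The clock is at 21.5 s.

Request:
{"name": "step_arm", "arguments": {
  "plan": [
    {"linear":[-0.002,0.001,0],"twist":0,"hand":0},
    {"linear":[-0.001,0,0],"twist":0,"hand":0},
    {"linear":[0,0,0],"twist":0,"hand":0},
    {"linear":[0,0,0],"twist":0,"hand":0},
    {"linear":[0,0,0],"twist":0,"hand":0},
    {"linear":[0,0,0.005],"twist":0,"hand":0},
    {"linear":[0,0,0.008],"twist":0,"hand":0},
    {"linear":[0,0,0.01],"twist":0,"hand":0},
    {"linear":[0,0,0.015],"twist":0,"hand":0},
    {"linear":[0,0,0.015],"twist":0,"hand":0}
  ]
}}

```text
clock: 22.43
tcp_pos: [520.9, -49.9, 110.5]
ee_rot: [-0.085, 0.996, 0.002, 0.028]
contact_force: [0.7, -0.9, 0.4]
width: -0.1
```

Request:
{"name": "step_arm", "arguments": {
  "plan": [
    {"linear":[-0.005,0,0.02],"twist":0,"hand":0},
    {"linear":[-0.005,-0.005,0.02],"twist":0,"hand":0},
    {"linear":[-0.005,-0.02,0.02],"twist":0,"hand":0},
    {"linear":[0,-0.02,0.02],"twist":0,"hand":0},
    {"linear":[0,-0.02,0.02],"twist":0,"hand":0},
    {"linear":[0,-0.02,0.01],"twist":0,"hand":0},
    {"linear":[0,-0.02,0],"twist":0,"hand":0},
    {"linear":[0,-0.01,0],"twist":0,"hand":0},
    {"linear":[0,0,0],"twist":0,"hand":0},
    {"linear":[0,0,0],"twist":0,"hand":0}
  ]
}}

```text
clock: 23.27
tcp_pos: [505.0, -167.7, 237.8]
ee_rot: [-0.086, 0.996, 0.001, 0.034]
contact_force: [-0.1, 0.4, -0.3]
width: -0.0
```

Request:
{"name": "step_arm", "arguments": {
  "plan": [
    {"linear":[0,0,0],"twist":0,"hand":0},
    {"linear":[0,0,0],"twist":0,"hand":0},
    {"linear":[0,0,0],"twist":0,"hand":0},
    {"linear":[0,0,0],"twist":0,"hand":0},
    {"linear":[0,0,0],"twist":0,"hand":0},
    {"linear":[0,0,0],"twist":0,"hand":0},
    {"linear":[0,0,0],"twist":0,"hand":0},
    {"linear":[0,0,0],"twist":0,"hand":0},
    {"linear":[0,0,0],"twist":0,"hand":0},
    {"linear":[0,0,0],"twist":0,"hand":0}
  ]
}}

```text
clock: 24.1
tcp_pos: [504.6, -161.0, 235.9]
ee_rot: [-0.09, 0.995, 0.003, 0.032]
contact_force: [0.5, 0.9, -0.5]
width: -0.2
```

```bash
python3 p.py; python3 look.py 10
python3 - <<'E'
from h import *
for c in('scene','top'):
    im=manip.snapshot(c); xy,a,f,n=fit(c,im,(512,12)); print(c,xy.round(1),np.degrees(a)%45,f,n)
    for l in('peach','beaker','brush'): print(l,[(b['conf'],b['location']) for b in manip.boxes_of(c,l)][:1])
    cv2.imwrite(f'pics/{c}11.png',cv2.cvtColor(im,cv2.COLOR_RGB2BGR))
a=cv2.imread('pics/scene0.png').astype(int);b=cv2.imread('pics/scene11.png').astype(int)
# bystander colour shifts between first and last scene picture
for nm,sl in(('beaker',np.s_[195:240,270:305]),('brush',np.s_[200:245,360:410])): print(nm,np.abs(a[sl]-b[sl]).mean().round(2))
E
```

```text
clk 24.1 tcp [ 504.6 -161.   235.9] jaw deg -79.6 toolz [ 0.062  0.012 -0.998] polar -92.6 172.6 F [ 0.5  0.9 -0.5]
-123.8 [476.8 -41.7]
-78.8 [524.8 -51.3]
red px [321.3 171.4] area 80 angle rel counter 4.700000000000001 r 58.8
scene [512.1  11.6] 33.695998699894666 180.04705882352943 1234.0
peach [(0.89, [534.3, -203.3, 47.6])]
beaker [(0.95, [734.1, -2.3, 52.7])]
brush [(0.67, [600.5, 208.5, 21.8])]
top [512.5  11.3] 33.747080687772275 119.45490196078431 1540.0
peach []
beaker [(0.71, [743.5, -4.6, 39.4])]
brush [(0.94, [589.5, 209.2, 15.8])]
beaker 1.03
brush 0.97
```

View pics/scene11.png

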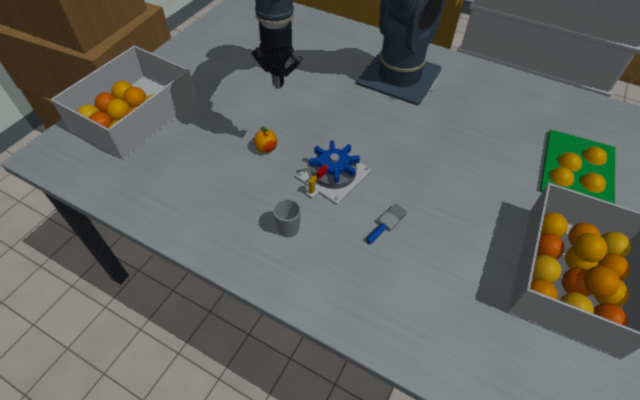

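View pics/scene10.png

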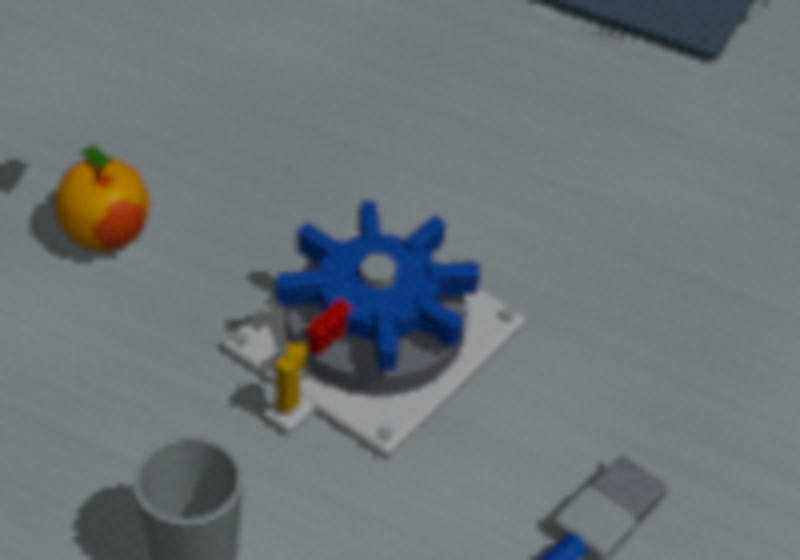

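```bash
python3 -c "
from workcell import manip
print(manip.hand_in())"
```

```text
the job is handed in; nothing more can be done
None
```

The red tooth has clicked in facing the yellow pointer, and I handed the job in at about 24 s. The hand-in gives no verdict.

**What I did:** The wheel started at -3.14. I turned it four single clicks anticlockwise, each time with the closed fingertip in a gap between teeth. I freed the finger from the teeth before lifting it out. After the third click the wheel rested, finger clear, for about 2 s one click short. Then I gave it the last click on its own.

**Last checks, with the hand 170 mm away:**
- **Wheel angle:** tooth angles fitted from the top and scene cameras (33.7°) match the starting click exactly. The red tooth is at the pointer and did not move over the last two pictures, about 2.5 s apart.
- **Wheel seating:** the fitted wheel centre did not move, and the seated-height model fits about as well as at the start. I had no direct reading of the lift.
- **Forces:** wrist readings stayed at about 4 N or less, read between moves.
- **Beaker, brush and peach:** the beaker and brush look unchanged in the scene camera. The peach sits at the same pixels as before.

**What disagreed:**
- In the second click the finger ran about 8 mm past the gap's centre. It did no harm, and I backed it off before lifting.
- The single-patch estimate of the red tooth's angle read 4.7° instead of 0. It is rough, because it sees only the visible side of the tooth, and the full fit does not show this offset.
- The network missed the peach in the last top picture, but found it in the scene picture.

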